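Hang the angle gauge on the spring hook

ROBOT

A 6-joint arm with a two-finger parallel gripper is mounted at the origin on a cart in front of the work surface, level with it; the furniture and walls round the work are solid. World frame = base frame: x ahead of the robot, y to its left, z up, the work surface at z = 0. Lengths are in m, angles in rad, forces in N, time in s.
With the tool pointing down it reaches from about 0.375 to 0.9 m from the base axis. Payload 3.1 kg.
Tool frame: the origin (TCP) lies between the finger pads; the fingertips stand 22 mm ahead of it and the grasp point (between the pads) lies 3 mm ahead of it; z points along the fingers, y is the line along which they close (so a half turn about z gives the same grasp; the last joint's range is limited). The gripper opens to 87 mm and grips with 3 to 60 N. Pads are 19 mm wide; open, the fingers measure 117 mm over their backs; the gripper's body (75 mm by 190 mm) begins 51 mm behind the grasp point.
Start: joints at [0.949, 0.527, 1.433, -0, 1.181, -0.178], TCP at [0.268, 0.564, 0.245] pointing down, gripper open.
Joint ranges: [-3.08, 3.08], [-0.75, 2.2], [0.22, 2.44], [-1.43, 4.57], [0, 2.65], [-2.85, 2.85]. Speed limits (rad/s): [2.79, 2.79, 3.14, 3.14, 3.14, 3.14].

INTERFACE

Orientations are given as a unit quaternion [x, y, z, w].
In Python, from rig import robot gives the robot as it stands.
- The arm moves only by the tool move_arm, never from a script. Its argument "series" is text: rows parted by semicolons, each of 6 numbers parted by spaces: the shift along the tool's x, y, z in mm, then the turn, a rotation vector about the tool's x, y, z in degrees. In form: dx dy dz ax ay az; .... A call has 1 to 8 rows; each row is the pose to reach, as a shift and turn from the pose commanded when the call began, along the tool's axes at that moment; what a row does not reach only later rows make up. A row lasts 1/12 s, in which the tool goes at most 41.7 mm and 7.16 degrees, less where a joint would pass 70% of its speed; a pose out of reach is approached as far as the arm can. A call with a gripper value outside its range is refused whole. "jaw" is the opening, from 0 (shut) to 1 (fully open), set as the call begins (left out, the last holds). The fingers move at their own pace and stop on an object; "newtons" is the grip in N (left out, the last holds). Time passes only in rows, so rows that repeat a pose let the fingers close. It gives the time, the measured TCP pose, the force, the opening and the grip force at its end, in the units of the state.
- robot.get_obs(): the state, without advancing time (a new reading comes with each control period).
- robot.camera(name): name is "side" or "top" or "wrist"; returns a dict with "img" (384x512x3 uint8, red, green, blue), "mtx" (3x3 intrinsics, pixels), "world_to_cam" (4x4, takes a point from world to camera coordinates). Camera axes: x right, y down, z forward; pixel columns grow to the right and rows downward; lengths in m; the calibration is good to about 2 mm. A picture is of the moment at which its call begins. There is no depth.
- robot.hand_in(): hands the job in; it is judged then, once.
Trained networks look in a picture, given as the dict that the camera call returned (one of the last four; its "shot" number tells which), for a name from the list of things; names that differ only in an ending like _2 or _b are one class to them, and where a whole thing is asked for, a point or a joint stands for the part that bears it (a point fixed in the world has none). Each returns a list of dicts, best first, with "p" (0 to 1); they miss things now and then, are a little off and sometimes report something else, mostly with a low value. They report only what shows in the picture. A call takes as long as a camera call. They do not tell look-alikes from the thing itself.
- robot.search_frame(picture, thing): "xyz" ([x, y, z] in m, in world coordinates, good to about 4 mm: the middle of the surface that is visible of it).
- robot.tip_of(picture, thing): "xyz" ([x, y, z] in m, in world coordinates, good to about 4 mm: a listed point, or the origin of a listed thing).
The state is a dict: "time": time; "q": joint angles; "joint_velocities": joint speeds; "joint_torque": joint torques, N m; "position": TCP position; "tool_rot": TCP orientation; "ft_force": force on the tool from outside, world axes, zero at the start; "moment": the same for the moment, N m; "grip_width": finger opening in m; "grip_force": force on a finger pad.
Only numpy, scipy, OpenCV 4.12 (cv2) and the standard library are available. Lean on these libraries where they do the work, as an engineer would, in place of code of your own. Each camera call takes 0.05 s, during which the arm holds its last target. There are 200 camera calls.

TASK

Take the steel angle gauge out of the slotted block and hang it on the hook of the small wooden rack with its graduated face outward, away from the rack's upright. The hook's height is not known exactly, so feel your way: slide the gauge down past the spring keeper until the bar rests in the hook and the keeper has sprung out through the small window, then press it home with a steady 15 to 20 N for about half a second, never pushing on the rack with more than 25 N. Let go, and leave the other things on the bench where they are.

Things in the scene. Friction and masses are not known exactly. Their poses are not given: they have to be found in the camera images.
- gauge: Steel angle gauge: plate 8 mm thick (own x), 50 wide (y), 154 tall (z), 0.11 to 0.23 kg; origin at the middle of its lower edge. The graduated face (dark raised scale, pointer, ticks) looks along own -x, the +x face is plain. Starts upright in the slotted block, lower edge 10 mm above the bench, at any yaw.
- gauge_bar (a point): Middle of the gauge's cross bar (8 x 8 mm, underside rounded, along own y, 92 mm above the lower edge), which hangs in the hook. Below it the large hanging window, z = 38 to 88 mm; above it the small keeper window, z = 96 to 110 mm; both go right through and are 26 mm wide.
- gauge_tab (a point): Grip point in the middle of the gauge's solid top tab (z = 110 to 154 mm on the gauge), 140 mm above its lower edge. Grip here from above across the 8 mm thickness; fingertips no lower than z = 116 mm on the gauge stay above the hook.
- stand: Fixed hardwood block 70 x 70 x 34 mm with two crossed vertical slots, 11 mm wide and 24 mm deep, along own x and y; origin at the centre of its underside. The gauge starts in the slot along own y; it can be set back in either slot to be regrasped.
- rack: Fixed wooden rack, upright; origin on the bench right under the seat of its hook; own -x points outward, to the hook's open side. Base 110 (x) x 84 (y) x 12 mm. Steel hook 12 mm wide: shank face at x = +10 mm, shank top z = 148 mm; arm 5 mm thick out to x = -11 mm; lip at x = -11 to -6 mm, its top 7.5 mm above the arm's.
- hook_seat (a point): Nominal place of the seat, top of the hook's arm, at rack x = 0, y = 0, z = 120 mm. The real hook (arm, lip, shank, keeper) is clamped up to 14 mm above or below its nominal height; this offset is NOT measured. Home, the bar's underside rests on the arm (gauge's lower edge nominally at z = 32 mm, middle plane at x = 0). The seat is rigid.
- rack_upright (a point): Middle of the rack's upright (64 mm wide, x = 22 to 40 mm, top at z = 120 mm), 31 mm behind the rack's origin (rack +x) and 65 mm up.
- keeper (a joint): Spring leaf 10 mm wide, hinged at the shank's top (rack x = 9, z = 147 mm nominal), sloping down and out, tip at x = 0, z = 129 to 132 mm nominal. Reads 0 sprung out, grows (rad) as pushed back to the shank: 0.1 to 0.3 while the bar rubs down past it. That takes about 5 to 14 N, more than the gauge weighs, then gives, 1 mm before the seat.
- wax_tin: Round tin 83 mm across, 27 mm tall, bystander; origin at the centre of its underside.
- tape_measure: Tape measure 72 x 79 x 64 mm, bystander; origin at the centre of its underside.
- bench_dog: Upright round peg, 24 mm across, 70 mm tall, bystander; origin at the centre of its underside.
- sanding_block: Cork sanding block 86 x 123 x 37 mm, bystander; origin at the centre of its underside.
Things that resemble listed ones, but are neither listed nor needed, are in the scene too. There is more than one size of the gauge; the one meant has the size given above.

How it is judged:
By the outcome, as a careful person would: the job done as asked, in the order asked, and still so for the second after the job is handed in, with the robot touching nothing.
It also fails if it takes over 61 s, if anything falls off the work surface, if the arm or the gripper's body presses on something with over 40 N, if the wrist force passes 120 N, or if a joint passes its speed limit or range.

## Working session

There is one attempt and no reset: what is moved stays moved. The work goes in short steps, Python scripts to look and compute and a tool call to move; the robot and the scene stay as the last step left them, time stands still between calls to the robot, and variables do not carry over. Pictures are saved under pics/ and viewed, at most 13 in all, crops included, and the job is handed in when it is done.

Besides the shell and the picture viewer there is one more tool, called after "Call:" in YAML: its name, and indented under it one key for each argument. move_arm: Moves the arm, as the interface text tells. Its arguments: {"type":"object","properties":{"series":{"type":"string"},"jaw":{"type":"number"},"newtons":{"type":"number"}},"required":["series"]}

```bash
mkdir -p pics
cat > h.py <<'E'
import numpy as np,cv2
from rig import robot
def save(p,n): cv2.imwrite('pics/'+n,p['img'][:,:,::-1])
def proj(p,X):
    X=np.atleast_2d(X); c=(p['world_to_cam']@np.c_[X,np.ones(len(X))].T)[:3]; u=p['mtx']@c; return (u[:2]/u[2]).T
def ray(p,uv,z):
    T=np.linalg.inv(p['world_to_cam']); d=T[:3,:3]@np.linalg.inv(p['mtx'])@np.array([*uv,1.]); o=T[:3,3]; return o+d*(z-o[2])/d[2]
E
python3 - <<'E'
from h import *
ims=[]
for c in ('top','side'):
    p=robot.camera(c); ims.append(p['img'])
    for n in ['gauge','gauge_bar','gauge_tab','stand','rack','hook_seat','rack_upright','wax_tin','tape_measure','bench_dog','sanding_block']:
        for d in robot.tip_of(p,n)[:3]: print(c,n,round(d['p'],2),np.round(d['xyz'],3),proj(p,d['xyz'])[0].round())
    T=np.linalg.inv(p['world_to_cam']);print(c,T[:3,3].round(3),T[:3,2].round(2))
    save(p,c+'0.png')
print(robot.get_obs())
E
```

```text
top gauge 0.77 [0.562 0.633 0.001] [168. 174.]
top gauge 0.72 [0.59  0.572 0.001] [191. 163.]
top gauge 0.63 [0.453 0.444 0.009] [238. 214.]
top gauge_bar 0.64 [0.559 0.639 0.065] [160. 171.]
top gauge_bar 0.54 [0.591 0.579 0.065] [184. 158.]
top gauge_bar 0.42 [0.454 0.438 0.105] [239. 211.]
top gauge_tab 0.55 [0.56  0.634 0.104] [157. 167.]
top gauge_tab 0.51 [0.454 0.449 0.153] [232. 210.]
top gauge_tab 0.5 [0.589 0.573 0.102] [183. 156.]
top stand 0.76 [ 0.459  0.442 -0.   ] [239. 212.]
top rack 0.17 [0.6   0.193 0.064] [336. 154.]
top hook_seat 0.57 [0.568 0.201 0.12 ] [338. 163.]
top rack_upright 0.77 [0.598 0.193 0.065] [337. 155.]
top wax_tin 0.67 [ 0.374  0.173 -0.004] [341. 244.]
top tape_measure 0.78 [ 0.578  0.468 -0.   ] [230. 168.]
top bench_dog 0.56 [0.602 0.373 0.003] [265. 159.]
top sanding_block 0.7 [ 0.423  0.624 -0.003] [171. 226.]
top [0.394 0.39  1.001] [ 0.12 -0.   -0.99]
side gauge 0.85 [0.583 0.573 0.001] [346. 250.]
side gauge 0.76 [0.563 0.636 0.003] [369. 238.]
side gauge 0.72 [0.455 0.446 0.008] [278. 213.]
side gauge_bar 0.88 [0.454 0.446 0.104] [280. 18
[... 863 characters left out ...]
 9.48500937e-01,  5.27454313e-01,  1.43271040e+00,  2.23691332e-05,
        1.18142502e+00, -1.78516243e-01]), 'joint_velocities': array([-5.74274838e-04,  3.89136930e-04, -2.15506278e-04, -1.76040629e-03,
       -9.61078805e-05,  2.56938275e-04]), 'joint_torque': array([-1.19795503e-03, -4.40014029e+01, -1.76987100e+01,  6.33567036e-02,
        5.04078087e-02,  1.03694265e-05]), 'position': array([0.2683051 , 0.5644436 , 0.24457318]), 'tool_rot': array([ 2.20077404e-01,  9.75482412e-01,  5.37845717e-06, -8.95958147e-06]), 'ft_force': array([-0.04406516,  0.46530133,  0.05628623]), 'moment': array([ 0.00934382, -0.02861284,  0.00527216]), 'grip_force': 0.0, 'grip_width': 0.08681568472627522}
```

Run:
```python
import cv2,numpy as np
t=cv2.imread('pics/top0.png');s=cv2.imread('pics/side0.png')
a=cv2.resize(t[130:260,130:390],(800,400),interpolation=cv2.INTER_CUBIC)
cv2.imwrite('pics/tc.png',cv2.resize(t[120:270,130:390],(800,462),interpolation=cv2.INTER_CUBIC))
b=cv2.resize(s[150:290,110:250],(400,400),interpolation=cv2.INTER_CUBIC);c=cv2.resize(s[140:280,240:380],(400,400),interpolation=cv2.INTER_CUBIC)
cv2.imwrite('pics/sc.png',np.hstack([b,c]))
```

```text
(no output)
```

View pics/tc.png

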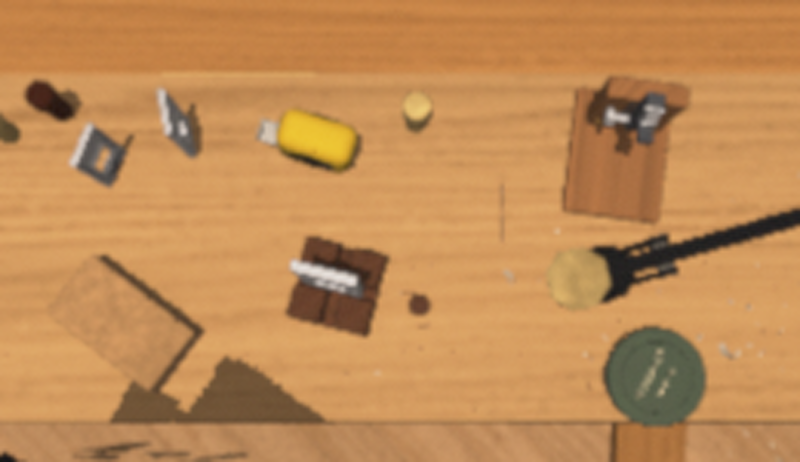

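View pics/sc.png

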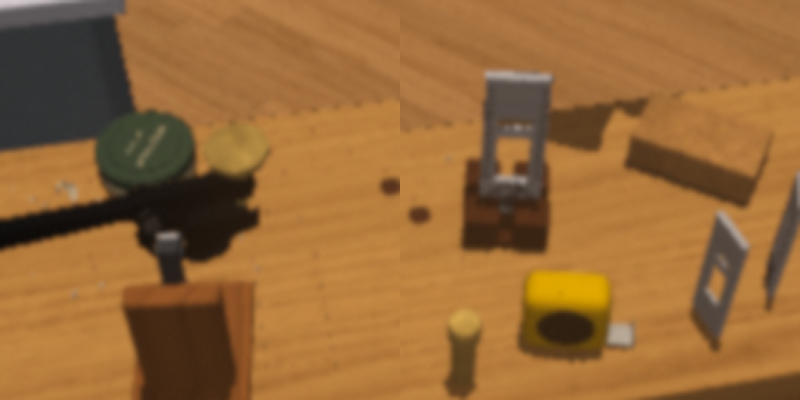

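The target candidates are the gauges at top px (236,209) in the slotted block, (162,170) and (188,159) on the bench. The one in the block fits because its tab is at z≈0.15, while the others are shorter. I'll check the face with the wrist camera, and measure the rack yaw and the lamp-like arm.

Run:
```python
from h import *
p=robot.camera('wrist'); t=robot.camera('top'); s=robot.camera('side')
T=np.linalg.inv(p['world_to_cam']); print(T.round(3))
from scipy.spatial.transform import Rotation as R
o=robot.get_obs(); r=R.from_quat(o['tool_rot']); print('tool\n',r.as_matrix().round(3)); print('cam in tool',r.inv().apply(T[:3,3]-o['position']).round(3),(r.as_matrix().T@T[:3,:3]).round(3))
print(proj(p,[[.455,.445,.16],[.455,.445,.03]]))
f=lambda c:(130+c[0]*260/800,120+c[1]*150/462)
for c in [(577,88),(567,210),(660,222),(668,130)]: print('base',ray(t,f(c),.012).round(4))
for c in [(606,78),(689,92)]: print('upr top',ray(t,f(c),.12).round(4))
for c in [(293,268),(360,284)]: print('gauge top',ray(t,f(c),.164).round(4))
def ln(p,uv): 
    T=np.linalg.inv(p['world_to_cam']); d=T[:3,:3]@np.linalg.inv(p['mtx'])@np.array([*uv,1.]); return T[:3,3],d/np.linalg.norm(d)
def tri(a,b):
    (o1,d1),(o2,d2)=ln(t,a),ln(s,b); A=np.c_[d1,-d2]; x=np.linalg.lstsq(A,o2-o1,rcond=None)[0]; return (o1+d1*x[0]).round(3),(o2+d2*x[1]).round(3)
g=lambda c:(110+c[0]*.35,150+c[1]*.35)
print('lamp',tri(f((580,277)),g((237,150)))); print('lamp neck',tri(f((668,257)),g((160,200))))
h=t['img'];b=cv2.resize(h[190:245,210:265],(400,400),interpolation=cv2.INTER_CUBIC)
c=cv2.resize(s['img'][155:240,250:335],(400,400),interpolation=cv2.INTER_CUBIC)
cv2.imwrite('pics/g1.png',np.vstack([np.hstack([b,c])[:, :, ::-1][:240] if 0 else np.hstack([b,c])[:,:,::-1]]))
save(p,'w0.png')
```

```text
[[ 0.429  0.869  0.248  0.2  ]
 [ 0.903 -0.413 -0.116  0.598]
 [ 0.001  0.274 -0.962  0.385]
 [ 0.     0.     0.     1.   ]]
tool
 [[-0.903  0.429 -0.   ]
 [ 0.429  0.903 -0.   ]
 [ 0.    -0.    -1.   ]]
cam in tool [ 0.076  0.001 -0.14 ] [[ 0.    -0.962 -0.274]
 [ 1.    -0.     0.002]
 [-0.002 -0.274  0.962]]
[[233.83465328 406.14038135]
 [241.90992059 320.16573587]]
base [0.6275 0.2322 0.012 ]
base [0.5206 0.243  0.012 ]
base [0.5101 0.1633 0.012 ]
base [0.5903 0.1541 0.012 ]
upr top [0.6099 0.2268 0.12  ]
upr top [0.5987 0.1627 0.12  ]
gauge top [0.4592 0.4645 0.164 ]
gauge top [0.4476 0.4161 0.164 ]
lamp (array([0.457, 0.246, 0.092]), array([0.458, 0.252, 0.091]))
lamp neck (array([0.475, 0.171, 0.072]), array([0.477, 0.189, 0.068]))
```

View pics/g1.png

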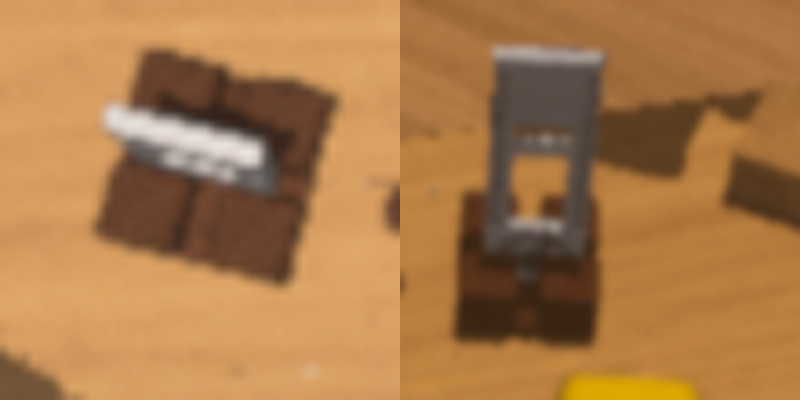

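The top-crop gauge face isn't legible, so I'll move a bit closer and look at it with the wrist camera from the robot's side.

Call:
move_arm:
  series: "-30 0 0 0 0 0; -60 10 0 0 0 0; -85 15 0 0 0 0; -85 15 0 0 0 0; -85 15 0 0 0 0"

```text
time: 1.77
position: [0.3529, 0.541, 0.2444]
tool_rot: [0.221, 0.975, 0.0, -0.0]
ft_force: [0.1, -0.4, -0.2]
grip_width: 0.0871
grip_force: 0.0
```

Run:
```python
from h import *
p=robot.camera('wrist'); print(robot.get_obs()['position'],proj(p,[[.455,.445,.16],[.455,.445,.03],[.568,.2,.12]]))
save(p,'w1.png'); cv2.imwrite('pics/w1b.png',cv2.resize(p['img'][:,:,::-1],(800,600),interpolation=cv2.INTER_CUBIC))
```

```text
[0.35158696 0.54120159 0.24431812] [[216.2522182  339.4320709 ]
 [230.33172622 269.26902329]
 [ 96.76449306 446.10348652]]
```

View pics/w1b.png

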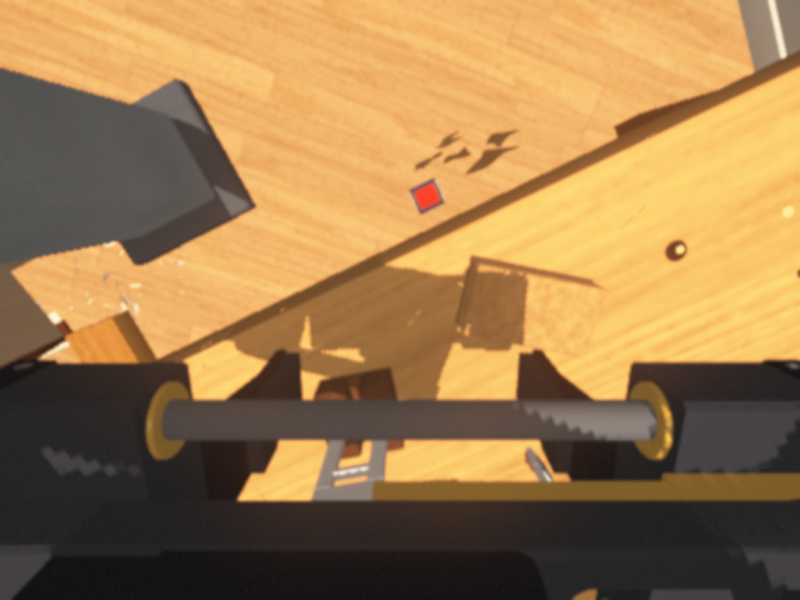

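The gripper hides the lower part of the picture, so the tab face isn't visible. I'll tilt the tool so the camera looks forward at the gauge.

Call:
move_arm:
  series: "-10 -10 0 0 -7 0; -20 -20 0 0 -14 0; -30 -30 0 0 -21 0; -40 -40 0 0 -28 0; -44 -42 0 0 -35 0; -44 -42 0 0 -35 0; -44 -42 0 0 -35 0"

```text
time: 2.4
position: [0.3707, 0.4853, 0.2436]
tool_rot: [0.208, 0.931, -0.067, 0.292]
ft_force: [0.0, -0.3, 0.3]
grip_width: 0.0869
grip_force: 0.0
```

Run:
```python
from h import *
p=robot.camera('wrist'); print(robot.get_obs()['position'],proj(p,[[.455,.445,.16],[.455,.445,.03],[.568,.2,.12]]))
save(p,'w2.png'); cv2.imwrite('pics/w2b.png',cv2.resize(p['img'][:,:,::-1],(800,600),interpolation=cv2.INTER_CUBIC))
```

```text
[0.3721186  0.48561897 0.24449313] [[259.62011221 224.42858899]
 [260.16505055 140.38176051]
 [156.1612805  272.92637185]]
```

View pics/w2b.png

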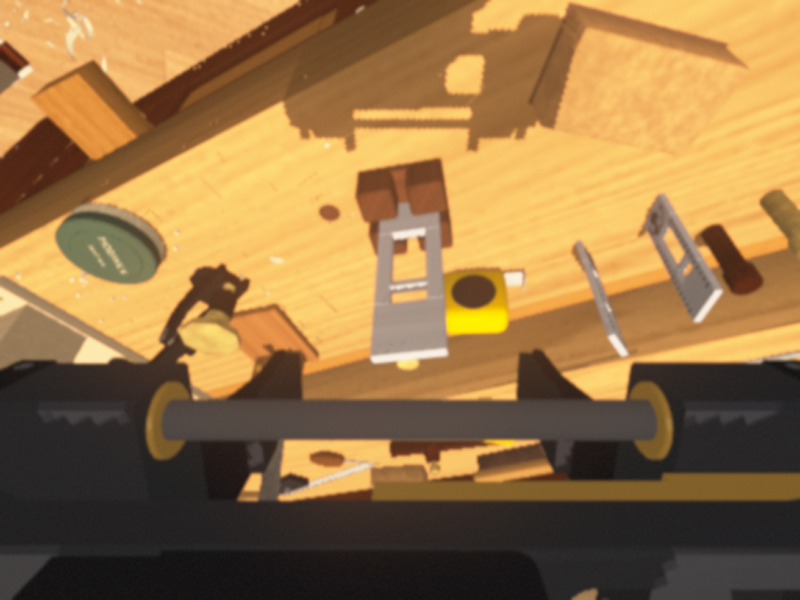

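Run:
```python
import cv2,numpy as np
w=cv2.imread('pics/w2.png');s=cv2.imread('pics/side0.png')
a=w[120:160,240:295][::-1,::-1]; b=s[185:225,255:310]
r=lambda x:cv2.resize(x,(400,291),interpolation=cv2.INTER_LANCZOS4)
c=w[120:175,395:470][::-1,::-1]; d=s[210:270,340:385]
cv2.imwrite('pics/f.png',np.vstack([np.hstack([r(a),r(b)]),np.hstack([r(c),r(d)])]))
```

```text
(no output)
```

View pics/f.png

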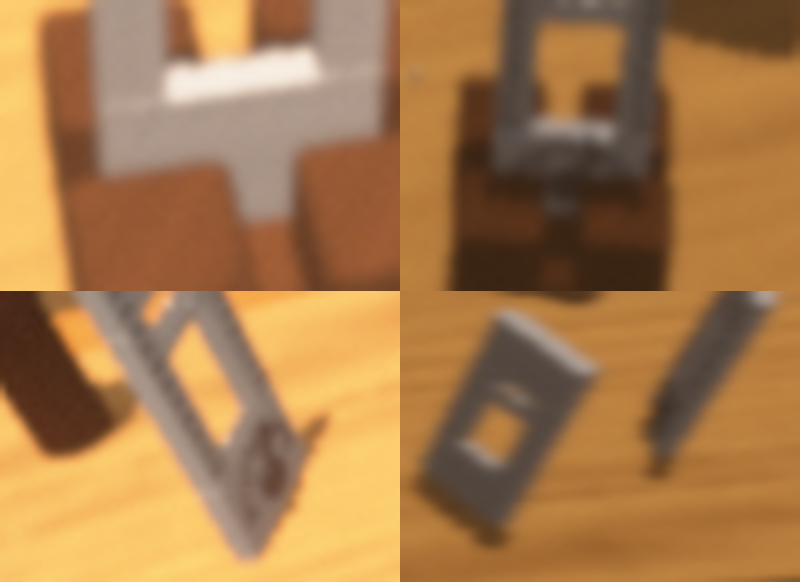

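The upper-left crop (robot-facing face) is plain. The upper-right crop (+x side) shows dark scale marks, like the dial on the look-alike at lower left. So the gauge's graduated face looks to world +x and it needs a half turn. Next I'll grasp it with the tool x-axis at about 256°, which leaves wrist range for that turn.

```bash
cat >> h.py <<'E'
from scipy.spatial.transform import Rotation as R
def down(xang,tilt=0): # tool down, x axis at xang deg; tilt about tool y
    a=np.radians(xang); x=np.array([np.cos(a),np.sin(a),0]); z=np.array([0,0,-1.]); return R.from_matrix(np.c_[x,np.cross(z,x),z])*R.from_rotvec([0,np.radians(tilt),0])
def rel(pos,rot):
    o=robot.get_obs(); r=R.from_quat(o['tool_rot']); return (r.inv().apply(np.array(pos)-o['position'])*1000).round(1),np.degrees((r.inv()*rot).as_rotvec()).round(2),o
E
python3 - <<'E'
from h import *
p=robot.camera('wrist')
a=ray(p,(372*.64,356*.64),.164);b=ray(p,(447*.64,351*.64),.164);print(a,b,(a+b)/2,np.degrees(np.arctan2(*(b-a)[:2])),np.linalg.norm(a-b))
print(rel([.455,.444,.25],down(256.5))[:2])
E
```

```text
[0.44853115 0.4251501  0.164     ] [0.46374819 0.47066377 0.164     ] [0.45613967 0.44790694 0.164     ] 18.486843006205994 0.04799012711699233
(array([-78.2,  -2.4,  48.4]), array([-30.84,  25.13, -98.39]))
```

Call:
move_arm:
  series: "-5 0 3 -2 1.7 -6.5; -10 0 6 -4 3.3 -13; -15 0 9 -6 5 -19.5; -20 0 12 -8 6.6 -26; -25 0 15 -10 8.3 -32.5; -30 0 18 -12 10 -39; -35 0 21 -14 11.6 -45.5; -40 0 24 -16 13.3 -52"

```text
time: 3.17
position: [0.4164, 0.4647, 0.2493]
tool_rot: [-0.246, 0.956, -0.037, 0.157]
ft_force: [-1.5, 0.7, 0.2]
grip_width: 0.0867
grip_force: 0.0
```

Run:
```python
from h import *
print(rel([.455,.445,.25],down(255)))
```

```text
(array([-22.7, -35. ,  11.6]), array([-14.83,  12.08, -45.74]), {'time': 3.1667, 'q': array([ 0.76004702,  0.46053748,  1.59332556, -0.28707292,  0.86487481,
       -1.15162149]), 'joint_velocities': array([-0.35910294, -0.01718295, -0.13751895,  0.80881477,  0.15008646,
       -2.17650621]), 'joint_torque': array([  1.4486403 , -40.60679197, -16.85440242,  -1.23660732,
        -0.79846708,   1.42707501]), 'position': array([0.41640242, 0.46468154, 0.24931653]), 'tool_rot': array([-0.24578354,  0.9557384 , -0.03730016,  0.15736344]), 'ft_force': array([-1.52336734,  0.71003683,  0.23486593]), 'moment': array([0.03176748, 0.23490684, 0.00301378]), 'grip_force': 0.0, 'grip_width': 0.08674470842725468})
```

Call:
move_arm:
  series: "-3 -5 2 -2 1.6 -6; -6 -10 3 -4 3.2 -12.5; -9 -15 5 -6 5 -19; -12 -20 6 -8 6.6 -25; -16 -26 8 -10.5 8.5 -31.5; -19 -30 10 -12.5 10.2 -38; -21 -33 11 -14 11.5 -43; -21 -33 11 -14 11.5 -43"

```text
time: 3.83
position: [0.4548, 0.4459, 0.2495]
tool_rot: [-0.587, 0.809, -0.003, 0.01]
ft_force: [-0.1, 0.1, 1.0]
grip_width: 0.0871
grip_force: 0.0
```

Call:
move_arm:
  series: "0 0 0 0 0 0; 0 0 0 0 0 0"

```text
time: 4.0
position: [0.4509, 0.4458, 0.2486]
tool_rot: [-0.587, 0.81, -0.003, 0.009]
ft_force: [0.2, -0.1, -0.1]
grip_width: 0.0874
grip_force: 0.0
```

Run:
```python
from h import *
print(rel([.455,.445,.25],down(255))[:2])
p=robot.camera('top')
print([(d['p'],d['xyz']) for d in robot.tip_of(p,'gauge_tab')][:3])
p=robot.camera('wrist');save(p,'w3.png')
print([(d['p'],d['xyz']) for d in robot.tip_of(p,'gauge_tab')][:3], proj(p,[.455,.445,.164]))
```

```text
(array([-0.5, -4.1, -1.3]), array([-0.86,  0.57, -3.12]))
[(0.64, [0.5584, 0.6352, 0.1013]), (0.55, [0.5875, 0.5705, 0.1046]), (0.53, [0.4192, 0.6202, 0.0003])]
[(0.8, [0.4564, 0.4413, 0.1504]), (0.73, [0.5872, 0.5723, 0.0956])] [[256.22472085 205.99482673]]
```

View pics/w3.png

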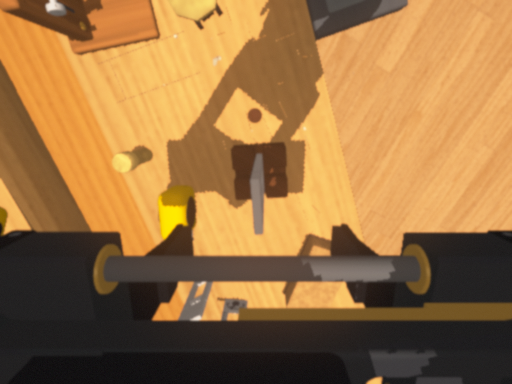

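Run:
```python
from h import *
print(rel([.455,.4445,.151],down(253))[:2])
```

```text
(array([ 0.9, -3.7, 97.5]), array([-0.85,  0.53, -0.97]))
```

Call:
move_arm:
  series: "1 -3.7 20 -0.85 0.5 -1; 1 -3.7 45 -0.85 0.5 -1; 1 -3.7 70 -0.85 0.5 -1; 1 -3.7 88 -0.85 0.5 -1; 1 -3.7 97 -0.85 0.5 -1; 1 -3.7 97 -0.85 0.5 -1; 1 -3.7 97 -0.85 0.5 -1"

```text
time: 4.78
position: [0.4556, 0.4446, 0.1515]
tool_rot: [-0.595, 0.804, 0.0, 0.0]
ft_force: [-0.2, 0.1, 0.4]
grip_width: 0.0871
grip_force: 0.0
```

Call:
move_arm:
  series: "0 0 0 0 0 0; 0 0 0 0 0 0; 0 0 0 0 0 0; 0 0 0 0 0 0; 0 0 0 0 0 0; 0 0 0 0 0 0; 0 0 0 0 0 0; 0 0 0 0 0 0"
  jaw: 0
  newtons: 45

```text
time: 5.45
position: [0.4557, 0.4442, 0.1513]
tool_rot: [-0.595, 0.804, -0.0, 0.0]
ft_force: [0.8, 0.5, 0.2]
grip_width: 0.0418
grip_force: 0.0
```

Call:
move_arm:
  series: "0 0 0 0 0 0; 0 0 0 0 0 0; 0 0 0 0 0 0; 0 0 0 0 0 0; 0 0 0 0 0 0; 0 0 0 0 0 0; 0 0 0 0 0 0; 0 0 0 0 0 0"

```text
time: 6.12
position: [0.4556, 0.4443, 0.1513]
tool_rot: [-0.595, 0.804, 0.0, 0.0]
ft_force: [-0.3, 0.9, 0.1]
grip_width: 0.0078
grip_force: 45.0
```

Run:
```python
from h import *
p=robot.camera('side')
print([(d['p'],d['xyz']) for d in robot.tip_of(p,'gauge')][:3],[(d['p'],d['xyz']) for d in robot.tip_of(p,'gauge_bar')][:3])
o=robot.get_obs();print(o['position'],o['ft_force'],o['moment'],o['grip_width'],o['grip_force'])
```

```text
[(0.66, [0.4565, 0.4449, 0.0056]), (0.66, [0.5827, 0.5713, 0.0026]), (0.63, [0.5627, 0.6347, -0.0003])] [(0.98, [0.4604, 0.448, 0.1036]), (0.84, [0.5835, 0.5747, 0.0668]), (0.71, [0.5553, 0.6394, 0.0625])]
[0.45564098 0.44426791 0.15130547] [-0.58615425  0.00777831  0.03980493] [0.06792543 0.12575797 0.03036597] 0.007791812554994616 44.999740943312645
```

Call:
move_arm:
  series: "0 0 -10 0 0 0; 0 0 -25 0 0 0; 0 0 -45 0 0 0; 0 0 -70 0 0 6; 0 0 -95 0 0 13; 0 0 -120 0 0 20; 0 0 -140 0 0 27; 0 0 -150 0 0 34"

```text
time: 6.93
position: [0.4565, 0.4449, 0.3053]
tool_rot: [-0.331, 0.944, 0.001, 0.003]
ft_force: [0.8, 0.8, -0.9]
grip_width: 0.0075
grip_force: 45.0
```

Run:
```python
from h import *
print(rel([.49,.27,.30],down(85)))
p=robot.camera('side');save(p,'s2.png')
print([(d['p'],d['xyz']) for d in robot.tip_of(p,'gauge')][:3])
```

```text
(array([  83.2, -157.4,    4.9]), array([  0.36,   0.19, 133.69]), {'time': 6.9333, 'q': array([ 5.97474415e-01,  4.84345777e-01,  1.33167476e+00, -1.77859695e-05,
        1.32000341e+00, -1.64851927e+00]), 'joint_velocities': array([-0.00148603, -0.0856949 , -0.12214887,  0.00299552,  0.2329399 ,
        1.45179334]), 'joint_torque': array([ 3.63949779e-02, -4.38452303e+01, -1.91938931e+01, -4.53907053e-02,
        1.30652832e-01, -9.64284539e-01]), 'position': array([0.45647401, 0.44485442, 0.30532952]), 'tool_rot': array([-3.31223051e-01,  9.43548376e-01,  7.07136717e-04,  2.69307308e-03]), 'ft_force': array([ 0.82771978,  0.83260465, -0.88361224]), 'moment': array([ 0.12083771,  0.02528339, -0.02015502]), 'grip_force': 44.99377626925707, 'grip_width': 0.0074668667369445635})
[(0.83, [0.5612, 0.6362, 0.0006]), (0.73, [0.5847, 0.5728, -0.0013]), (0.55, [0.4561, 0.448, 0.1602])]
```

Call:
move_arm:
  series: "4 -8 0 0 0 7; 8 -16 0 0 0 14; 13 -24 0 0 0 21; 17 -32 0 0 0 28; 22 -40 0 0 0 35; 26 -48 0 0 0 42; 30 -57 0 0 0 49; 35 -66 0 0 0 56"

```text
time: 7.7
position: [0.4693, 0.3701, 0.2999]
tool_rot: [0.149, 0.989, -0.001, -0.001]
ft_force: [-0.2, -0.3, -1.8]
grip_width: 0.0079
grip_force: 45.0
```

Run:
```python
from h import *
print(rel([.49,.27,.30],down(83))[:2])
```

```text
(array([-49.2, -89.6,  -0. ]), array([-1.70e-01, -2.00e-02,  7.99e+01]))
```

Call:
move_arm:
  series: "-4 -7 0 0 0 7; -8 -15 0 0 0 14; -12 -23 0 0 0 21; -16 -31 0 0 0 28; -21 -39 0 0 0 35; -26 -47 0 0 0 42; -31 -55 0 0 0 49; -35 -63 0 0 0 56"

```text
time: 8.37
position: [0.4844, 0.2996, 0.3001]
tool_rot: [0.596, 0.803, -0.001, -0.001]
ft_force: [-0.1, 0.2, -1.5]
grip_width: 0.0076
grip_force: 45.0
```

Run:
```python
from h import *
print(rel([.49,.27,.30],down(82.5,-30))[:2])
```

```text
(array([-29.9,  -3.3,   0.1]), array([  6.24, -29.5 ,  23.86]))
```

Call:
move_arm:
  series: "-5 -1 0 1 -5 4; -10 -1 0 2 -10 8; -15 -2 0 3.2 -15 12; -20 -2 0 4.2 -20 16; -25 -3 0 5.2 -25 20; -30 -3 0 6.2 -29.5 23; -30 -3 0 6.2 -29.5 23; -30 -3 0 6.2 -29.5 23"

```text
time: 9.03
position: [0.4905, 0.2713, 0.2994]
tool_rot: [0.719, 0.645, -0.194, 0.17]
ft_force: [-0.3, -0.2, -1.3]
grip_width: 0.0075
grip_force: 45.0
```

Run:
```python
from h import *
print(rel([.49,.27,.30],down(82.5,-30))[:2])
p=robot.camera('wrist');save(p,'w4.png');np.savez('w4.npz',**{k:p[k] for k in('mtx','world_to_cam','img')})
cv2.imwrite('pics/w4b.png',cv2.resize(p['img'][:,:,::-1],(800,600),interpolation=cv2.INTER_CUBIC))
print(proj(p,[[.568,.2,.12]]),[(d['p'],d['xyz']) for n in('hook_seat','rack') for d in robot.tip_of(p,n)][:4])
```

```text
(array([-1.5, -0.3,  0.2]), array([ 0.33, -0.09,  1.19]))
[[335.68450007 153.02264926]] [(0.95, [0.5725, 0.1998, 0.1209]), (0.73, [0.5692, 0.1984, 0.0024])]
```

View pics/w4b.png

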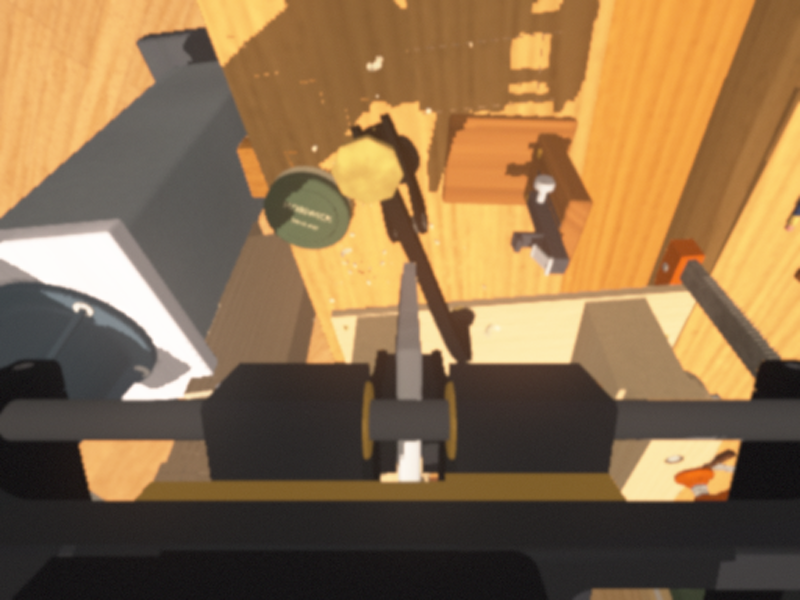

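Seen from the +y side: the rack base is at (510,160), the hook shank runs (545,195)–(548,262), the arm and lip are near (522,240), and the lamp head at (370,170) is clear of the rack. The held gauge is edge-on at (410,340). I'll overlay the rack model to fit the yaw and hook offset.

Run:
```python
from h import *
p=np.load('w4.npz'); 
def W(P,x0=.570,y0=.2,yaw=-7.5):
    a=np.radians(yaw);P=np.array(P,float)/1000; return np.c_[x0+np.cos(a)*P[:,0]-np.sin(a)*P[:,1],y0+np.sin(a)*P[:,0]+np.cos(a)*P[:,1],P[:,2]]
x0,y0,s=275,65,7
c=cv2.resize(p['img'][y0:y0+114,x0:x0+114,::-1],None,fx=s/2,fy=s/2,interpolation=cv2.INTER_CUBIC); c=np.ascontiguousarray(c)
d=c.copy()
def pl(P,col,closed=False):
    q=((proj(p,W(P))-[x0,y0]+.5)*s/2*8).astype(np.int32); cv2.polylines(d,[q.reshape(-1,1,2)],closed,col,1,cv2.LINE_AA,3)
pl([(22,-32,120),(40,-32,120),(40,32,120),(22,32,120)],(0,255,0),1)
pl([(22,32,120),(22,32,12)],(0,255,0));pl([(-68,42,12),(42,42,12),(42,-42,12),(-68,-42,12)],(255,0,0),1)
for o,col in((0,(255,255,0)),(14,(0,0,255)),(-14,(255,0,255))):
    pl([(10,6,148+o),(10,6,115+o),(-11,6,115+o),(-11,6,127.5+o),(-6,6,127.5+o),(-6,6,120+o),(10,6,120+o)],col)
cv2.imwrite('pics/ov.png',np.hstack([c,d]))
for n,P in dict(sht=(10,6,148),lip=(-11,6,127.5),armb=(-11,6,115),seat=(0,0,120)).items(): print(n,proj(p,W([P]))[0].round(1), proj(p,W([np.add(P,(0,0,10))]))[0].round(1))
```

```text
sht [352.7 164.4] [354.8 170.5]
lip [330.1 152.4] [331.6 158. ]
armb [328.3 145.9] [329.7 151.1]
seat [337.4 152.9] [339.  158.2]
```

View pics/ov.png

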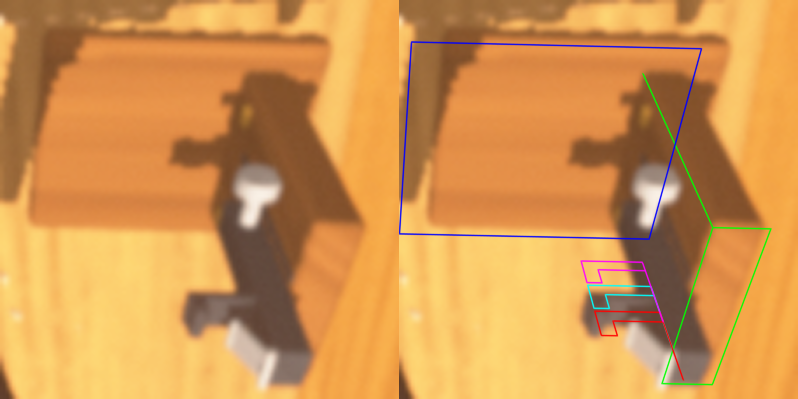

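Run:
```python
from h import *
from scipy.optimize import least_squares
p=np.load('w4.npz')
def W(P,x0,y0,yaw):
    a=np.radians(yaw);P=np.array(P,float)/1000; return np.c_[x0+np.cos(a)*P[:,0]-np.sin(a)*P[:,1],y0+np.sin(a)*P[:,0]+np.cos(a)*P[:,1],P[:,2]]
f=lambda c:np.array(c)/3.5+[275-.0,65]-.5
fix=[((22,32,120),(305,222)),((40,32,120),(363,222)),((40,-22,120),(312,355))]
hk=[((0,5,130),(235,320)),((9,5,147),(278,355)),((9,-5,147),(268,388)),((0,-5,130),(228,345)),((-11,6,115),(186,292))]
def res(v,rep=False):
    x,y,yaw,o=v; r=[]
    for P,c in fix: r+=list(proj(p,W([P],x,y,yaw))[0]-f(c))
    for P,c in hk: r+=list(proj(p,W([np.add(P,(0,0,o))],x,y,yaw))[0]-f(c))
    r.append((yaw+8)/2); return np.array(r)
s=least_squares(res,[.568,.2,-8,0],x_scale=[.01,.01,1,1]);print(s.x,s.fun.round(1))
```

```text
[ 0.56865482  0.20322946 -7.67605517  7.93869214] [ 1.7 -0.9  1.7 -0.5  1.8  0.3 -1.2  1.  -1.9  1.1 -1.4 -1.2 -1.2  0.9
  0.8 -0.2  0.2]
```

```bash
cat >> h.py <<'E'
def rk(x,z,y=0,x0=.5685,y0=.2015,yaw=-7.7):
    a=np.radians(yaw); return [x0+(np.cos(a)*x-np.sin(a)*y)/1e3,y0+(np.sin(a)*x+np.cos(a)*y)/1e3,z]
E
python3 - <<'E'
from h import *
print(rel(rk(-40,.30),down(82.3))[:2])
E
```

```text
(array([-50.5,  45. ,  30.5]), array([ 0.23, 29.85,  1.24]))
```

Call:
move_arm:
  series: "-8 8 5 0 5 0.2; -17 15 10 0 10 0.4; -26 23 15 0 16 0.6; -34 30 20 0 21 0.8; -43 38 25 0.2 26 1; -50 45 30 0.2 29.8 1.2; -50 45 30 0.2 29.8 1.2; -50 45 30 0.2 29.8 1.2"

```text
time: 9.85
position: [0.529, 0.206, 0.3011]
tool_rot: [0.754, 0.657, -0.0, 0.002]
ft_force: [-0.2, 0.4, -1.3]
grip_width: 0.0079
grip_force: 45.0
```

Run:
```python
from h import *
print(rel(rk(-40,.2133),down(82.3)))
p=robot.camera('side');save(p,'s5.png');q=robot.camera('top');save(q,'t5.png')
for c in(p,q): print([(d['p'],d['xyz']) for d in robot.tip_of(c,'gauge_bar')][:3])
```

```text
(array([ 1. , -0.4, 87.8]), array([ 0.12,  0.14, -0.18]), {'time': 9.85, 'q': array([ 0.17613025,  0.38779575,  1.51032898, -0.00318015,  1.24231838,
        0.31473094]), 'joint_velocities': array([ 0.04636305,  0.016934  , -0.00961955,  0.00417607,  0.0070977 ,
        0.01025146]), 'joint_torque': array([-1.06715675e+00, -3.94074261e+01, -1.91700697e+01,  8.44999915e-03,
       -5.40162495e-02, -5.38077322e-02]), 'position': array([0.52897984, 0.20602247, 0.30109841]), 'tool_rot': array([ 7.54035797e-01,  6.56831349e-01, -2.80922408e-04,  1.58667572e-03]), 'ft_force': array([-0.24275338,  0.41968053, -1.29642342]), 'moment': array([-0.12498722,  0.03156563,  0.01147658]), 'grip_force': 44.99973555095494, 'grip_width': 0.007943467699682504})
[(0.96, [0.5269, 0.2071, 0.2545]), (0.79, [0.5825, 0.5711, 0.0653]), (0.6, [0.559, 0.6427, 0.0645])]
[(0.62, [0.559, 0.6428, 0.0636]), (0.54, [0.5277, 0.201, 0.2508]), (0.52, [0.5883, 0.5769, 0.0655])]
```

Call:
move_arm:
  series: "1 0 15 0 0 0; 1 0 35 0 0 0; 1 0 55 0 0 0; 1 0 75 0 0 0; 1 0 85 0 0 0; 1 0 88 0 0 0; 1 0 88 0 0 0"

```text
time: 10.63
position: [0.5289, 0.2093, 0.2115]
tool_rot: [0.753, 0.658, -0.001, 0.001]
ft_force: [-0.5, -0.8, -1.8]
grip_width: 0.0078
grip_force: 45.0
```

Run:
```python
from h import *
print(rel(rk(-40,.2133),down(82.3))[:2],robot.get_obs()['ft_force'],robot.get_obs()['moment'])
p=robot.camera('wrist');save(p,'w6.png');np.savez('w6.npz',**{k:p[k] for k in('mtx','world_to_cam','img')})
c=cv2.resize(p['img'][90:240,180:400,::-1],(800,545),interpolation=cv2.INTER_CUBIC);cv2.imwrite('pics/w6c.png',c)
for P in [(0,120),(0,128),(-11,135.5),(10,156)]: print(P,((proj(p,rk(P[0],P[1]/1e3))[0]-[180,90])*3.636).round())
```

```text
(array([-2.4,  0.3, -1.8]), array([-0.01,  0.16,  0.06])) [-0.54040176 -0.81330134 -1.8401192 ] [-0.03934601  0.02328905  0.01905578]
(0, 120) [467. 437.]
(0, 128) [472. 448.]
(-11, 135.5) [429. 459.]
(10, 156) [543. 493.]
```

View pics/w6c.png

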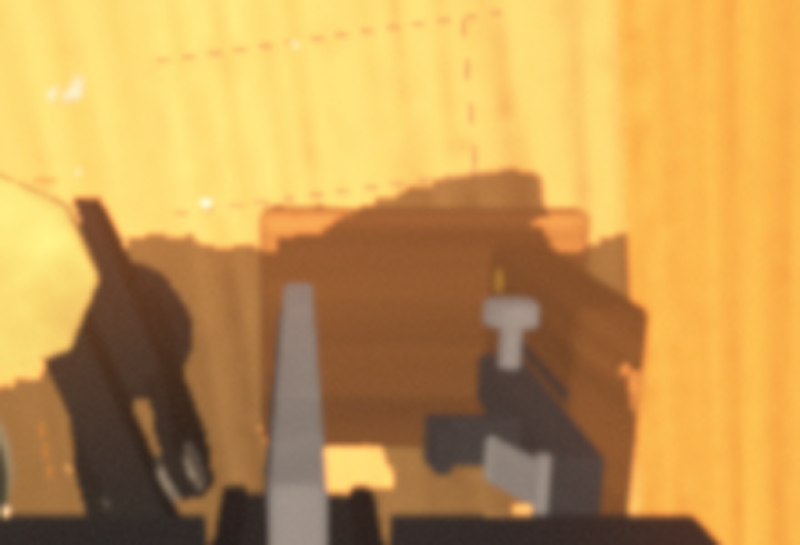

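Run:
```python
from h import *
p=np.load('w6.npz');print(p['mtx'].round(1).tolist())
o=robot.get_obs();r=R.from_quat(o['tool_rot'])
for P in [(-25,0,141),(25,0,141),(25,0,30),(25,0,0),(25,0,-10)]: print(P,((proj(p,o['position']+r.apply(np.array(P)/1e3))[0]-[180,90])*3.636).round())
```

```text
[[280.4, 0.0, 261.5], [0.0, 280.4, 195.6], [0.0, 0.0, 1.0]]
(-25, 0, 141) [302. 456.]
(25, 0, 141) [302. 287.]
(25, 0, 30) [304. 403.]
(25, 0, 0) [305. 464.]
(25, 0, -10) [306. 489.]
```

The gauge edge is at crop (299,290–520), the lip at (430,445), and the keeper leaf runs (487,440)–(550,510). Everything sits where the model puts it, and the gauge is parallel to the rack. Moving in over the hook.

Call:
move_arm:
  series: "-2 7 -1 0 0 0; -2 14 -1 0 0 0; -2 21 -1 0 0 0; -2 28 -1 0 0 0; -2 34 -1 0 0 0; -2 39 -1 0 0 0; -2 42 -1 0 0 0; -2 42 -1 0 0 0"

```text
time: 11.35
position: [0.5716, 0.2008, 0.2132]
tool_rot: [0.753, 0.658, -0.0, 0.001]
ft_force: [-0.3, -0.2, -0.7]
grip_width: 0.0073
grip_force: 45.0
```

Run:
```python
from h import *
o=robot.get_obs();print(rel(rk(2,.2133),down(82.3))[:2],o['ft_force'],o['moment'])
p=robot.camera('wrist');save(p,'w7.png')
```

```text
(array([ 0.3, -1.1, -0.1]), array([ 0.11,  0.12, -0.05])) [-0.28862357 -0.19622638 -0.70399116] [-0.06913094  0.0343287  -0.01537665]
```

Call:
move_arm:
  series: "0 0 2 0 0 0; 0 0 5 0 0 0; 0 0 8 0 0 0; 0 0 10 0 0 0; 0 0 12 0 0 0; 0 0 12 0 0 0"

```text
time: 11.9
position: [0.5703, 0.201, 0.2007]
tool_rot: [0.753, 0.658, -0.001, 0.001]
ft_force: [-0.8, -0.7, -1.6]
grip_width: 0.0078
grip_force: 45.0
```

Call:
move_arm:
  series: "0 0 1 0 0 0; 0 0 2 0 0 0; 0 0 3 0 0 0; 0 0 3 0 0 0"

```text
time: 12.23
position: [0.5706, 0.2009, 0.1981]
tool_rot: [0.753, 0.658, -0.001, 0.001]
ft_force: [-0.6, -0.1, -2.4]
grip_width: 0.0079
grip_force: 45.0
```

Call:
move_arm:
  series: "0 0 1 0 0 0; 0 0 2 0 0 0; 0 0 3 0 0 0; 0 0 3 0 0 0"

```text
time: 12.57
position: [0.5705, 0.2009, 0.1951]
tool_rot: [0.753, 0.658, -0.001, 0.001]
ft_force: [-0.1, -0.2, -1.5]
grip_width: 0.0075
grip_force: 45.0
```

Call:
move_arm:
  series: "0 0 1 0 0 0; 0 0 2 0 0 0; 0 0 2 0 0 0"

```text
time: 12.82
position: [0.5703, 0.201, 0.1931]
tool_rot: [0.753, 0.658, -0.001, 0.001]
ft_force: [-1.2, 0.3, -1.8]
grip_width: 0.0076
grip_force: 45.0
```

Call:
move_arm:
  series: "0 0 1 0 0 0; 0 0 2 0 0 0; 0 0 2 0 0 0"

```text
time: 13.07
position: [0.5698, 0.2011, 0.1914]
tool_rot: [0.753, 0.658, -0.001, 0.001]
ft_force: [-2.3, 1.3, 2.5]
grip_width: 0.0075
grip_force: 45.0
```

Call:
move_arm:
  series: "0 0 1 0 0 0; 0 0 1 0 0 0"

```text
time: 13.23
position: [0.5698, 0.2011, 0.1905]
tool_rot: [0.753, 0.658, -0.001, 0.001]
ft_force: [-4.1, 0.4, 5.2]
grip_width: 0.0076
grip_force: 45.0
```

Call:
move_arm:
  series: "0 0 1 0 0 0; 0 0 1 0 0 0"

```text
time: 13.4
position: [0.5698, 0.2011, 0.1894]
tool_rot: [0.753, 0.658, -0.001, 0.001]
ft_force: [-4.4, 0.2, 4.7]
grip_width: 0.0075
grip_force: 45.0
```

Call:
move_arm:
  series: "0 0 1 0 0 0; 0 0 1 0 0 0"

```text
time: 13.57
position: [0.5698, 0.2011, 0.1883]
tool_rot: [0.753, 0.658, -0.001, 0.001]
ft_force: [-5.6, 0.3, 5.6]
grip_width: 0.008
grip_force: 45.0
```

Call:
move_arm:
  series: "0 0 1 0 0 0; 0 0 2 0 0 0; 0 0 2 0 0 0"

```text
time: 13.82
position: [0.5703, 0.2011, 0.1868]
tool_rot: [0.753, 0.658, -0.001, 0.001]
ft_force: [-6.0, 1.3, 7.0]
grip_width: 0.0077
grip_force: 45.0
```

Call:
move_arm:
  series: "0 0 1 0 0 0; 0 0 1 0 0 0"

```text
time: 13.98
position: [0.5705, 0.2011, 0.1862]
tool_rot: [0.753, 0.658, -0.0, 0.001]
ft_force: [-6.3, 0.7, 7.4]
grip_width: 0.008
grip_force: 45.0
```

Call:
move_arm:
  series: "0 0 1 0 0 0; 0 0 1 0 0 0"

```text
time: 14.15
position: [0.5701, 0.2012, 0.185]
tool_rot: [0.753, 0.658, -0.001, 0.001]
ft_force: [-5.5, 1.1, 6.4]
grip_width: 0.0075
grip_force: 45.0
```

Call:
move_arm:
  series: "0 0 1 0 0 0; 0 0 1 0 0 0"

```text
time: 14.32
position: [0.5689, 0.2012, 0.183]
tool_rot: [0.753, 0.658, -0.002, -0.0]
ft_force: [-6.9, 0.8, 1.2]
grip_width: 0.0079
grip_force: 45.0
```

Call:
move_arm:
  series: "0 0 1 0 0 0; 0 0 1 0 0 0"

```text
time: 14.48
position: [0.5686, 0.2011, 0.1813]
tool_rot: [0.753, 0.658, -0.002, -0.0]
ft_force: [-5.8, 0.6, 1.7]
grip_width: 0.0077
grip_force: 45.0
```

Call:
move_arm:
  series: "0 0 1 0 0 0; 0 0 1 0 0 0"

```text
time: 14.65
position: [0.5685, 0.201, 0.1802]
tool_rot: [0.753, 0.658, -0.002, -0.0]
ft_force: [-5.7, 1.2, 0.5]
grip_width: 0.0077
grip_force: 45.0
```

Call:
move_arm:
  series: "0 1 1 0 0 0; 0 1 1 0 0 0"

```text
time: 14.82
position: [0.5711, 0.2006, 0.179]
tool_rot: [0.753, 0.658, -0.001, 0.001]
ft_force: [-1.0, 1.6, -5.5]
grip_width: 0.0078
grip_force: 45.0
```

Call:
move_arm:
  series: "0 0 1 0 0 0; 0 0 1 0 0 0"

```text
time: 14.98
position: [0.5724, 0.2006, 0.1788]
tool_rot: [0.753, 0.658, -0.0, 0.002]
ft_force: [-0.7, -0.4, -1.7]
grip_width: 0.0071
grip_force: 45.0
```

Run:
```python
from h import *
o=robot.get_obs();print(o['time'],o['position'],o['ft_force'],o['moment'])
p=robot.camera('side');save(p,'s8.png')
print([(d['p'],d['xyz']) for d in robot.tip_of(p,'gauge_bar')][:3])
```

```text
14.9833 [0.57242439 0.20059476 0.17879517] [-0.73561401 -0.35669905 -1.7266407 ] [-0.06486619  0.20501884 -0.07139893]
[(0.71, [0.5814, 0.5753, 0.0654]), (0.63, [0.5731, 0.2013, 0.1298]), (0.5, [0.5593, 0.6392, 0.0671])]
```

Call:
move_arm:
  series: "0 -2 0 0 0 0; 0 -2 0 0 0 0"

```text
time: 15.25
position: [0.5717, 0.2007, 0.1791]
tool_rot: [0.753, 0.658, 0.001, 0.003]
ft_force: [3.8, -0.4, -8.5]
grip_width: 0.0079
grip_force: 45.0
```

Call:
move_arm:
  series: "0 0 1 0 0 0; 0 0 1 0 0 0"

```text
time: 15.42
position: [0.5694, 0.2011, 0.1784]
tool_rot: [0.753, 0.658, -0.001, 0.001]
ft_force: [0.1, 0.6, -2.2]
grip_width: 0.0075
grip_force: 45.0
```

Call:
move_arm:
  series: "0 0 0.5 0 0 0; 0 0 0.5 0 0 0"

```text
time: 15.58
position: [0.5694, 0.2012, 0.1781]
tool_rot: [0.753, 0.658, -0.0, 0.001]
ft_force: [0.1, -0.2, -1.6]
grip_width: 0.0077
grip_force: 45.0
```

Call:
move_arm:
  series: "0 0 0.5 0 0 0; 0 0 0.5 0 0 0"

```text
time: 15.75
position: [0.5696, 0.2012, 0.1777]
tool_rot: [0.753, 0.658, -0.0, 0.001]
ft_force: [1.0, 1.0, 0.1]
grip_width: 0.0077
grip_force: 45.0
```

Call:
move_arm:
  series: "0 0 0.5 0 0 0; 0 0 0.5 0 0 0"

```text
time: 15.92
position: [0.5697, 0.2012, 0.1776]
tool_rot: [0.753, 0.658, -0.0, 0.001]
ft_force: [-1.9, -0.4, 4.6]
grip_width: 0.0079
grip_force: 45.0
```

Call:
move_arm:
  series: "0 0 0.5 0 0 0; 0 0 0.5 0 0 0"

```text
time: 16.08
position: [0.5697, 0.2012, 0.1775]
tool_rot: [0.753, 0.658, -0.0, 0.001]
ft_force: [-3.4, 0.5, 6.9]
grip_width: 0.0077
grip_force: 45.0
```

Call:
move_arm:
  series: "0 0 0.6 0 0 0; 0 0 0.6 0 0 0"

```text
time: 16.25
position: [0.5698, 0.2013, 0.1774]
tool_rot: [0.753, 0.658, -0.0, 0.001]
ft_force: [-3.2, -0.6, 10.0]
grip_width: 0.0078
grip_force: 45.0
```

Call:
move_arm:
  series: "0 0 0.5 0 0 0; 0 0 0.5 0 0 0"

```text
time: 16.42
position: [0.5698, 0.2012, 0.1774]
tool_rot: [0.753, 0.658, 0.0, 0.001]
ft_force: [-4.4, -0.4, 12.3]
grip_width: 0.0076
grip_force: 45.0
```

Call:
move_arm:
  series: "0 0 0.7 0 0 0; 0 0 0.7 0 0 0; 0 0 0.7 0 0 0"

```text
time: 16.67
position: [0.5698, 0.2012, 0.1773]
tool_rot: [0.753, 0.658, 0.0, 0.002]
ft_force: [-5.1, -1.0, 14.0]
grip_width: 0.0078
grip_force: 45.0
```

Call:
move_arm:
  series: "0 0 0 0 0 0; 0 0 0 0 0 0; 0 0 0 0 0 0; 0 0 0 0 0 0"

```text
time: 17.0
position: [0.5698, 0.2012, 0.1773]
tool_rot: [0.753, 0.658, 0.0, 0.002]
ft_force: [-5.5, 0.3, 14.9]
grip_width: 0.0077
grip_force: 45.0
```

Call:
move_arm:
  series: "0 0 0.4 0 0 0; 0 0 0.4 0 0 0; 0 0 0.4 0 0 0; 0 0 0.4 0 0 0"

```text
time: 17.33
position: [0.5698, 0.2012, 0.1773]
tool_rot: [0.753, 0.658, 0.0, 0.002]
ft_force: [-4.7, -1.2, 16.9]
grip_width: 0.0075
grip_force: 45.0
```

Call:
move_arm:
  series: "0 0 0 0 0 0; 0 0 0 0 0 0; 0 0 0 0 0 0; 0 0 0 0 0 0; 0 0 0 0 0 0"

```text
time: 17.75
position: [0.5698, 0.2013, 0.1773]
tool_rot: [0.753, 0.658, 0.0, 0.002]
ft_force: [-4.5, -0.4, 17.0]
grip_width: 0.0077
grip_force: 45.0
```

Call:
move_arm:
  series: "0 0 -1 0 0 0; 0 0 -2 0 0 0; 0 0 -2.8 0 0 0; 0 0 -2.8 0 0 0"

```text
time: 18.08
position: [0.5697, 0.2012, 0.1775]
tool_rot: [0.753, 0.658, -0.0, 0.001]
ft_force: [-2.2, 0.9, 6.5]
grip_width: 0.0076
grip_force: 45.0
```

Call:
move_arm:
  series: "0 0 0 0 0 0; 0 0 0 0 0 0; 0 0 0 0 0 0; 0 0 0 0 0 0; 0 0 0 0 0 0; 0 0 0 0 0 0"
  jaw: 0.3

```text
time: 18.58
position: [0.5698, 0.201, 0.1766]
tool_rot: [0.753, 0.658, -0.001, 0.001]
ft_force: [0.2, 0.0, -0.6]
grip_width: 0.0253
grip_force: 0.0
```

Run:
```python
from h import *
o=robot.get_obs();print(o['time'],o['position'],o['ft_force'],o['moment'],o['grip_width'])
p=robot.camera('wrist');save(p,'w9.png');np.savez('w9.npz',**{k:p[k] for k in('mtx','world_to_cam','img')})
p=robot.camera('side');print([(d['p'],d['xyz']) for n in('gauge_bar','gauge_tab') for d in robot.tip_of(p,n)])
```

```text
18.5833 [0.56976851 0.20100983 0.1765826 ] [ 0.16139497  0.03128094 -0.61978268] [-0.12023272  0.0405882  -0.01131371] 0.025298257095894575
[(0.73, [0.5572, 0.6412, 0.0637]), (0.66, [0.5838, 0.5685, 0.0679]), (0.64, [0.567, 0.2017, 0.1296]), (0.93, [0.5819, 0.5693, 0.1033]), (0.63, [0.5632, 0.6377, 0.1031])]
```

Call:
move_arm:
  series: "0 0 -5 0 0 0; 0 0 -15 0 0 0; 0 0 -30 0 0 0; 0 0 -50 0 0 0; 0 0 -75 0 0 0; 0 0 -100 0 0 0; 0 0 -120 0 0 0; 0 0 -120 0 0 0"

```text
time: 19.45
position: [0.5724, 0.2019, 0.3031]
tool_rot: [0.753, 0.658, 0.005, 0.004]
ft_force: [0.1, 0.4, -0.0]
grip_width: 0.0262
grip_force: 0.0
```

Call:
move_arm:
  series: "20 -10 -10 0 -5 0; 40 -30 -10 0 -10 0; 60 -50 -10 0 -16 0; 70 -70 -10 0 -22 0; 80 -80 -10 0 -28 0; 80 -80 -10 0 -30 0; 80 -80 -10 0 -30 0"

```text
time: 20.03
position: [0.4998, 0.2937, 0.3048]
tool_rot: [0.726, 0.637, -0.196, 0.172]
ft_force: [0.2, -0.1, -1.2]
grip_width: 0.0262
grip_force: 0.0
```

Run:
```python
from h import *
o=robot.get_obs();print(o['time'],o['position'],o['ft_force'])
p=robot.camera('wrist')
print(proj(p,[rk(0,.13),rk(0,.04)]))
print([(d['p'],d['xyz']) for n in('gauge','gauge_bar','gauge_tab') for d in robot.tip_of(p,n)])
s=robot.camera('side')
print([(d['p'],d['xyz']) for n in('gauge','gauge_bar','gauge_tab') for d in robot.tip_of(s,n)])
u,v=proj(p,rk(0,.10))[0].astype(int); a=p['img'][max(0,v-75):v+75,max(0,u-75):u+75]
u,v=proj(s,rk(0,.10))[0].astype(int); b=s['img'][v-50:v+50,u-50:u+50]
cv2.imwrite('pics/end.png',np.hstack([cv2.resize(x[:,:,::-1],(400,400),interpolation=cv2.INTER_CUBIC) for x in(a,b)]))
```

```text
20.0333 [0.49978033 0.29372064 0.30480227] [ 0.19013081 -0.1298844  -1.23150995]
[[328.71730755 167.7034899 ]
 [318.26686134 126.59446258]]
[(0.68, [0.5659, 0.203, 0.0347]), (0.55, [0.57, 0.1967, 0.1203]), (0.67, [0.5612, 0.1984, 0.1252])]
[(0.73, [0.5851, 0.5717, 0.0003]), (0.64, [0.5592, 0.6354, 0.0034]), (0.75, [0.5605, 0.6379, 0.0636]), (0.63, [0.5703, 0.2024, 0.1337]), (0.58, [0.5834, 0.5712, 0.0655]), (0.77, [0.559, 0.6382, 0.1001]), (0.74, [0.5979, 0.3728, 0.0002]), (0.7, [0.583, 0.5701, 0.1039]), (0.58, [0.574, 0.2048, 0.1786])]
```

View pics/end.png

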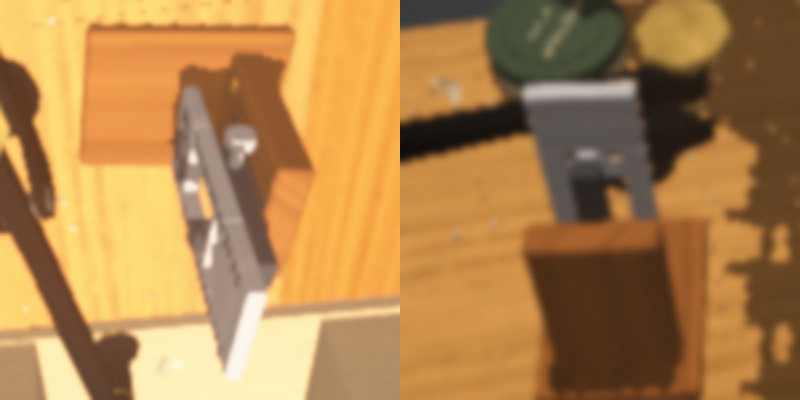

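The gauge hangs on the hook with its dark scale (185,140) facing outward, and the keeper's bright tip shows in the small window at (590,155). The gripper is clear of everything.

```bash
python3 -c "
from rig import robot; print(robot.hand_in())"
```

```text
the job is handed in; nothing more can be done
None
```

The gauge is on the rack hook with its graduated face outward and the keeper through the small window; I pressed it home at about 17 N for over half a second, let go, touched nothing else, and handed the job in at about 20 s.

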